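# Clamp a spice jar in a ratchet jar vice

### The arm

A 6-joint arm with a two-finger parallel gripper is mounted at the origin on a cart in front of the work surface, level with it; the furniture and walls round the work are solid. World frame = base frame: x ahead of the robot, y to its left, z up, the work surface at z = 0. Lengths are in m, angles in rad, forces in N, time in s.
With the tool pointing down it reaches from about 0.325 to 0.875 m from the base axis. Payload 4.4 kg.
Tool frame: the origin (TCP) lies between the finger pads; the fingertips stand 25 mm ahead of it and the grasp point (between the pads) lies 6 mm ahead of it; z points along the fingers, y is the line along which they close (so a half turn about z gives the same grasp; the last joint's range is limited). The gripper opens to 85 mm and grips with 20 to 120 N. Pads are 22 mm wide; open, the fingers measure 114 mm over their backs; the gripper's body (76 mm by 85 mm) begins 54 mm behind the grasp point. The pads swing forward as they close: fully open they stand 13 mm farther back than shut.
Start: joints at [1.177, 0.207, 1.542, -0, 1.393, -0.15], TCP at [0.139, 0.558, 0.233] pointing down, gripper open.
Joint ranges: [-2.73, 2.73], [-0.86, 2.22], [0.23, 2.46], [-1.11, 4.25], [0.08, 2.63], [-2.82, 2.82]. Speed limits (rad/s): [2.79, 2.79, 3.14, 3.14, 3.14, 3.14].

### API

Orientations are given as a unit quaternion [w, x, y, z].
In Python, from cell import * gives the robot as it stands. The module is installed in compiled form; this text tells all that it offers.
- The arm moves only by the tool jog_arm, never from a script. Its argument "plan" is one flat list of numbers, 7 for each row, row after row: the opening, from -1 (shut) to 1 (fully open), then the shift along the tool's x, y, z in mm, then the turn, a rotation vector about the tool's x, y, z in rad. A call has 1 to 8 rows; each row is the pose to reach, as a shift and turn from the pose commanded when the call began, along the tool's axes at that moment; what a row does not reach only later rows make up. A row lasts 1/8 s, in which the tool goes at most 62.5 mm and 10.7 degrees, less where a joint would pass 70% of its speed; a pose out of reach is approached as far as the arm can. A call with a gripper value outside its range is refused whole. The fingers move at their own pace and stop on an object; "grip_force" is the grip in N (left out, the last holds). Time passes only in rows, so rows that repeat a pose let the fingers close. It gives the time, the measured TCP pose, the force, the opening and the grip force at its end, in the units of the state.
- get_obs(): the state, without advancing time (a new reading comes with each control period).
- read_camera(name): name is "scene" or "top"; returns the picture (480x640x3 uint8, red, green, blue); there is no depth.
- camera_params(name): a dict with "fovy" (degrees; the focal length in pixels is half the picture's height over the tangent of half this angle, whatever the lens; pixels are square), "cx", "cy" (the principal point, pixels), "k1" (the pictures are not rectified: a ray, as slopes to the right and down, at radius r is drawn at 1 + k1 r^2 times it, then the intrinsics apply), "rvec" (rotation vector, rad) and "tvec" (3), from world to camera coordinates, as OpenCV has them. Camera axes: x right, y down, z forward; pixel columns grow to the right and rows downward; lengths in m; the calibration is good to about 2 mm. A picture is of the moment at which its call begins. camera_params takes no time and is no camera call.
- close_job(): hands the job in; it is judged then, once.
Trained networks look in the newest picture that a camera, given by its name, has taken for a name from the list of things; names that differ only in an ending like _2 or _b are one class to them, and where a whole thing is asked for, a point or a joint stands for the part that bears it (a point fixed in the world has none). Each returns a list of dicts, best first, with "score" (0 to 1); they miss things now and then, are a little off and sometimes report something else, mostly with a low value. They report only what shows in the picture. A call takes as long as a camera call. They do not tell look-alikes from the thing itself.
- boxes_of(camera, name): "rect" ([left, top, right, bottom] in pixels, round what is visible of it).
- trace(camera, name): "region" (480x640 bool, what is visible of it) and "rect" ([left, top, right, bottom] in pixels, round what is visible of it).
- tip_of(camera, name): "pixel" ([column, row] in pixels: a listed point, or the origin of a listed thing).
The state is a dict: "time_s": time; "qpos": joint angles; "qd": joint speeds; "tau": joint torques, N m; "position": TCP position; "orientation": TCP orientation; "contact_force": force on the tool from outside, world axes, zero at the start; "torque": the same for the moment, N m; "width": opening from 0.0 (shut) to 1.0 (fully open); "gripper_force": force on a finger pad.
Only numpy, scipy, OpenCV 4.12 (cv2) and the standard library are available. Lean on these libraries where they do the work, as an engineer would, in place of code of your own. Each camera call takes 0.05 s, during which the arm holds its last target. There are 200 camera calls.

### The job

The cap of the red-capped spice jar is stuck: stand the jar upright on the round rubber mark of the jar vice, between the jaw's spring pad and the two rubber posts, and let go of it. Then pump the red trigger against the black handle until the pad holds the jar firmly against both posts, with its orange stem pushed in about half way and never all the way, for that would crack the jar. Move the jaw only with the trigger, leave the other things where they stand, and finish while still holding the trigger squeezed.

Things in the scene. Friction and masses are not known exactly. Their poses are not given: they have to be found in the camera images.
- spice_jar: spice jar, round, 45 mm in diameter at its red cap (top 20 mm), 42 mm below, 106 mm tall, 0.11 kg; stands loose on the worktop among other small things. Origin: centre of its underside, z up
- jar_vice: jar vice fixed to the worktop: plywood base 300 x 96 x 8 mm. Origin: centre of the base's underside; x runs along the base from the red trigger to the two rubber posts, the way the jaw travels; y across; z up. A toothed steel bar (18 mm wide, top at z = 59 mm) runs back from the jaw through handle and trigger, to x = -128 mm at jaw = 0
- handle_top (a point): top of the upright black handle, which is fixed: vice x = -29, y = 0, z = 146 mm. The handle is 18 mm thick along x (-38 to -20), 24 mm wide in y; below z = 77 mm it becomes an aluminium housing 38 mm wide
- stop (a point): point midway between the two upright rubber posts (6 mm radius, at y = -17 and +17 mm, z = 8 to 62 mm) against which the jar is clamped; vice x = 101, y = 0, z = 46 mm. Behind them an aluminium block to z = 64 mm
- seat (a point): point on the vice's base top (8 mm above the worktop), middle of the round rubber mark (49 mm) on which the jar is to stand; its axes are those of the vice. At vice x = 78 mm, y = 0; the pushed jar comes to rest against the posts with its centre about 2 mm further along x
- squeeze_point (a point): point at which to squeeze from above with the fingers closing along the vice's x axis: 120 mm above the worktop, at vice x = -38 mm, y = 0, midway between the outer faces of handle and trigger when the trigger is fully squeezed. Over both, the width along x at this height is 50 mm at rest and 36 mm fully squeezed. Only the trigger moves
- trigger (a joint): angle of the red trigger (10 mm thick, vice x = -70 to -60 mm at rest, 24 mm wide, top at z = 145 mm; pivot at z = 20 mm): 0 at rest (spring return), 0.14 rad fully squeezed to its stop towards the handle. Takes 3 N at the start and up to about 16 N when the pad presses, so grip with 25 N or more. Let it return to 0 between pumps
- jaw (a joint): jaw travel (m) along the vice's x axis towards the posts, 0 to 0.055. Its ratchet has teeth 6 mm apart: each full squeeze and full return of the trigger moves it about 6 mm forward (the first one 2 to 9 mm; a half squeeze little or nothing) and it stays there when the trigger goes back. It starts at 0 to 0.016; the pad meets a jar that touches the posts at about 0.036
- pad (a joint): spring pad: 30 mm disc round z = 46 mm on the jaw block (36 mm wide, top z = 63 mm), its face at vice x = 23 mm when jaw and pad are 0. Value: how far its orange stem is pushed into the jaw (m): 0 free (18 mm of stem shows, with a dark ring half way along), 0.016 fully in (hard stop). The spring presses with 0.6 N per mm
- salt: salt shaker, round, 44 mm, 90 mm tall, grey cap; a bystander that must stay where it stands, upright. Origin: centre of its underside
- dropper: dropper bottle, brown glass, 33 mm, 102 mm tall, black dropper cap; a bystander that must stay where it stands, upright. Origin: centre of its underside
- mug: striped mug, 83 mm, 90 mm tall with a handle; a bystander that must stay where it stands, upright. Origin: centre of its underside
- timer: kitchen timer, red and white, 63 mm, 60 mm tall; a bystander that must stay where it stands, upright. Origin: centre of its underside
Things that resemble listed ones, but are neither listed nor needed, are in the scene too. What is meant by the spice_jar is not pink, turquoise or yellow, and is the smaller of those in its own colour.

How it is judged:
On the way, in this order (a step that is already met when the one before it is completed fails the run):
1. the spice jar stands upright on the rubber mark, between pad and posts, let go (x of spice_jar in the frame of seat between -0.019 and 0.006 m and y of spice_jar in the frame of seat between -0.012 and 0.012 m and z of spice_jar in the frame of seat between -0.004 and 0.005 m and angle between spice_jar's own z axis and vertical below 0.09 rad and contact force between spice_jar and the arm below 0.3 N and contact force between spice_jar and the fingers below 0.3 N and value of joint pad below 0.001 m), for 0.2 s.
2. the trigger has been squeezed until the pad presses on the jar (value of joint pad above 0.003 m and contact force between pad and spice_jar above 1.2 N and contact force between the fingers and trigger above 1 N), for 0.2 s.
At the end, for the whole second after the job is handed in: Jar upright (5 deg) on the base, 6 mm or less off the middle across the vice and -3 to 7 mm from the seat point along it, at rest, not touched by the robot; stem pushed in 3 to 13 mm, pad pressing the jar with over 1.2 N; fingers press the trigger (over 1 N) and hold it past 0.03 rad (all of step 2 and x of spice_jar in the frame of seat between -0.003 and 0.007 m and y of spice_jar in the frame of seat between -0.006 and 0.006 m and z of spice_jar in the frame of seat between -0.004 and 0.005 m and angle between spice_jar's own z axis and vertical below 0.09 rad and contact force between spice_jar and the arm below 0.3 N and contact force between spice_jar and the fingers below 0.3 N and value of joint pad below 0.013 m and contact force between jar_vice and spice_jar above 1.2 N and value of joint trigger above 0.03 rad and linear speed of spice_jar below 0.01 m/s); the arm keeps its last pose, push and grip.
It fails at once if the pad's stem is pushed in (almost) all the way: the jar is cracked (value of joint pad above 0.0145 m).
It fails at once if the jaw or its pad is pushed with the hand (contact force between any of the arm, the fingers and jaw above 6 N or contact force between any of the arm, the fingers and pad above 6 N).
It fails at once if another thing is shoved away or tipped (distance of any of salt, dropper, mug, timer from where it was at the start of the episode above 0.03 m or angle between any of salt, dropper, mug, timer's own z axis and vertical above 0.5 rad).
It also fails if it takes over 56 s, if anything falls off the work surface, if the arm or the gripper's body presses on something with over 40 N, if the wrist force passes 120 N, or if a joint passes its speed limit or range.

## Working session

There is one attempt and no reset: what is moved stays moved. The work goes in short steps, Python scripts to look and compute and a tool call to move; the robot and the scene stay as the last step left them, time stands still between calls to the robot, and variables do not carry over. Pictures are saved under pics/ and viewed, at most 10 in all, crops included, and the job is handed in when it is done.

Besides the shell and the picture viewer there is one more tool, called after "Emit:" as name(argument=value, ...) on one line, values as JSON. jog_arm: Moves the arm, as the interface text tells. Its arguments: {"type":"object","properties":{"plan":{"type":"array","items":{"type":"number"}},"grip_force":{"type":"number"}},"required":["plan"]}

```bash
mkdir -p pics; cat > h.py <<'E'
from cell import *
import numpy as np, cv2
from scipy.spatial.transform import Rotation as R
def cam(n):
    p=camera_params(n); f=240/np.tan(np.radians(p["fovy"])/2)
    return p,f,R.from_rotvec(np.ravel(p["rvec"])).as_matrix(),np.ravel(p["tvec"])
def proj(n,X):
    p,f,M,t=cam(n); c=np.atleast_2d(X)@M.T+t; s=c[:,:2]/c[:,2:]; r2=(s**2).sum(1,keepdims=True)
    return s*(1+p["k1"]*r2)*f+[p["cx"],p["cy"]]
def ray(n,px):
    p,f,M,t=cam(n); d=(np.array(px,float)-[p["cx"],p["cy"]])/f; s=d.copy()
    for _ in range(20): s=d/(1+p["k1"]*(s@s))
    return -M.T@t, M.T@np.array([s[0],s[1],1])
def atz(n,px,z):
    o,d=ray(n,px); return o+d*(z-o[2])/d[2]
def totool(P,Q=None):
    "shift mm in tool axes from current TCP to world P"
    o=get_obs(); q=o["orientation"]; M=R.from_quat([q[1],q[2],q[3],q[0]]).as_matrix()
    return 1000*M.T@(np.array(P)-o["position"]),M
def save(n,f):
    cv2.imwrite("pics/"+f,read_camera(n)[:,:,::-1])
E
python3 - <<'E'
from h import *
for n in("scene","top"):
    save(n,n+"0.png"); o,d=ray(n,(320,240)); print(n,o,d/np.linalg.norm(d))
    for t in("spice_jar","handle_top","stop","seat","squeeze_point","jar_vice"):
        print(t,[(np.round(x["pixel"]),round(x["score"],2)) for x in tip_of(n,t)])
    print([(np.round(x["rect"]),round(x["score"],2)) for x in boxes_of(n,"spice_jar")])
print(get_obs())
E
```

```text
scene [-0.08323134 -0.70876707  0.89963757] [ 0.57563655  0.44550284 -0.68568927]
spice_jar [(array([345., 400.]), 0.97), (array([385., 281.]), 0.93), (array([362., 307.]), 0.74), (array([339., 272.]), 0.6)]
handle_top [(array([215., 196.]), 0.88), (array([389., 349.]), 0.18)]
stop [(array([189., 274.]), 0.7)]
seat [(array([193., 280.]), 0.84)]
squeeze_point [(array([219., 201.]), 0.68)]
jar_vice [(array([220., 259.]), 0.86)]
[(array([324., 335., 366., 407.]), 0.92), (array([371., 213., 407., 290.]), 0.87), (array([326., 292., 356., 336.]), 0.85), (array([328., 225., 352., 277.]), 0.72), (array([348., 264., 375., 317.]), 0.64)]
top [ 0.49132636 -0.2123833   1.02868494] [ 0.08000096 -0.01653535 -0.99665763]
spice_jar [(array([350., 245.]), 0.95), (array([313., 219.]), 0.82), (array([348., 204.]), 0.64), (array([360., 282.]), 0.58)]
handle_top [(array([190., 259.]), 0.7)]
stop [(array([216., 321.]), 0.71)]
seat [(array([218., 306.]), 0.78)]
squeeze_point [(array([198., 255.]), 0.82)]
jar_vice [(array([210., 271.]), 0.95)]
[(array([302., 202., 321., 228.]), 0.98), (array([331., 176., 369., 212.]), 0.82), (array([342., 230., 367., 252.]), 0.7), (array([380., 309., 422., 339.]), 0.67), (array([352., 273., 375., 290.]), 0.63)]
{'time_s': 0.8, 'qpos': array([ 1.17648836e+00,  2.06569678e-01,  1.54146671e+00, -5.44950752e-05,
        1.39348221e+00, -1.50488752e-01]), 'qd': array([-3.11534234e-04,  1.65897257e-04,  1.08176833e-04,  4.18092820e-05,
        6.25059586e-04,  7.25915420e-04]), 'tau': array([-1.56321261e-03, -3.83001280e+01, -2.91952497e+01, -2.93035318e-04,
        9.02862703e-04, -6.27230747e-06]), 'position': array([0.13884121, 0.55800926, 0.23321473]), 'orientation': array([3.57929151e-05, 1.21603091e-01, 9.92578806e-01, 2.84441394e-05]), 'contact_force': array([0.05675992, 0.31270136, 0.82873895]), 'torque': array([-0.02787208, -0.03556343,  0.00676427]), 'gripper_force': 0.0, 'width': 1.0024093283997284}
```

View pics/scene0.png

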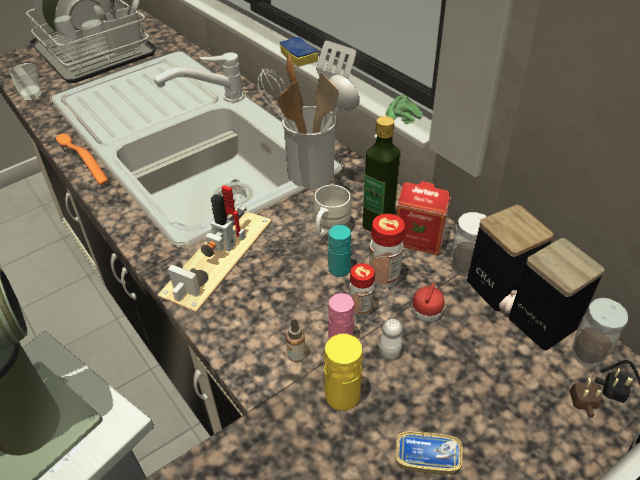

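View pics/top0.png

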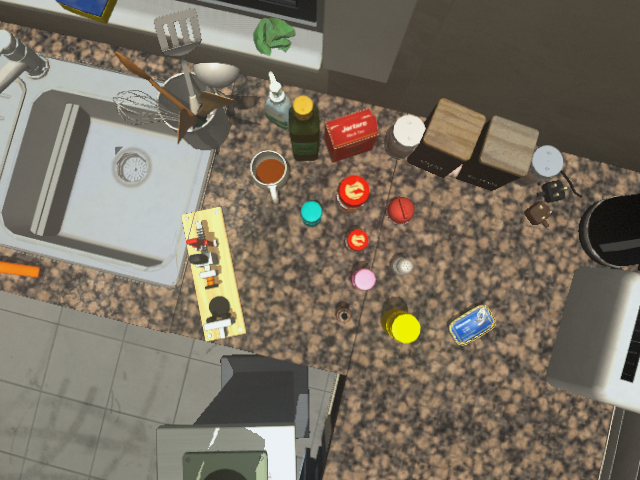

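The scene picture shows the small red jar (cap at 362,275) between the turquoise and pink look-alikes, with the larger red jar behind it (388,235). The vice is at the left, its black mark near the camera (195,280) and the red trigger at (228,200). In the top picture the jar cap is at (357,240) and the vice runs from (200,215) to (225,335), with the mark at (218,306).

```bash
python3 - <<'E'
from h import *
from scipy.optimize import least_squares
r=lambda x:np.round(x,4)
im=cv2.imread("pics/top0.png"); hsv=cv2.cvtColor(im,cv2.COLOR_BGR2HSV)
# red cap blobs, both cameras
for n in("top","scene"):
    hs=cv2.cvtColor(cv2.imread(f"pics/{n}0.png"),cv2.COLOR_BGR2HSV)
    m=(((hs[...,0]<8)|(hs[...,0]>172))&(hs[...,1]>170)&(hs[...,2]>120)).astype(np.uint8)
    m=cv2.morphologyEx(m,cv2.MORPH_CLOSE,np.ones((7,7)))
    k,l,st,c=cv2.connectedComponentsWithStats(m)
    for i in range(1,k):
        if st[i,4]>60: print(n,st[i],c[i],r(atz(n,c[i],.106 if n=="top" else .1)))
# vice fit
pts={"handle_top":[-.029,0,.146],"seat":[.078,0,.008],"stop":[.101,0,.046],"squeeze_point":[-.038,0,.120],"jar_vice":[0,0,0]}
obs=[("top","handle_top",(190,259)),("top","seat",(218,306)),("top","stop",(216,321)),("top","squeeze_point",(198,255)),("top","jar_vice",(210,271)),
("scene","handle_top",(215,196)),("scene","seat",(193,280)),("scene","stop",(189,274)),("scene","squeeze_point",(219,201)),("scene","jar_vice",(220,259))]
# base corners by yellow mask
m=((hsv[...,0]>15)&(hsv[...,0]<35)&(hsv[...,1]>60)&(hsv[...,2]>150)).astype(np.uint8); m[:,260:]=0;m[:200]=0;m[345:]=0
cn=max(cv2.findContours(cv2.morphologyEx(m,cv2.MORPH_CLOSE,np.ones((25,25))),0,2)[0],key=cv2.contourArea)
box=cv2.boxPoints(cv2.minAreaRect(cn));print("box",box,[r(atz("top",b,.008)[:2]) for b in box])
def res(v):
    M=R.from_euler("z",v[2]).as_matrix(); 
    return np.concatenate([proj(n,M@np.array(pts[k])+[v[0],v[1],0])[0]-p for n,k,p in obs])
s=least_squares(res,[.45,.1,-1.5],loss="soft_l1"); print(r(s.x)); print(np.round(s.fun.reshape(-1,2),1))
for k in pts: print(k,r(R.from_euler("z",s.x[2]).as_matrix()@np.array(pts[k])+[*s.x[:2],0]))
for b in("salt","dropper","mug","timer"):
    x=tip_of("top",b); print(b,[(r(atz("top",q["pixel"],0)),round(q["score"],2)) for q in x[:2]])
E
```

```text
top [ 327  109   51   39 1235] [352.38785425 127.77975709] [ 0.8037 -0.3028  0.106 ]
top [339 175  30  33 669] [354.11509716 190.29147982] [ 0.6687 -0.3022  0.106 ]
top [389 197  25  26 490] [401.15918367 209.34285714] [ 0.626  -0.4002  0.106 ]
top [347 230  21  21 347] [357.30835735 239.60806916] [ 0.5643 -0.3057  0.106 ]
scene [ 399  182   51   40 1293] [423.1941222  198.99226605] [ 0.8159 -0.2884  0.1   ]
scene [222 186  16  45 229] [228.78165939 202.02183406] [0.568  0.0355 0.1   ]
scene [371 214  34  32 740] [387.12162162 227.2972973 ] [ 0.6962 -0.2747  0.1   ]
scene [351 263  24  25 406] [361.92118227 273.73891626] [ 0.5614 -0.3056  0.1   ]
scene [414 284  30  29 508] [430.04527559 300.21653543] [ 0.5791 -0.4388  0.1   ]
box [[-4.4087286e-15  2.0000000e+02]
 [ 2.5900000e+02  2.0000000e+02]
 [ 2.5900000e+02  3.4400000e+02]
 [ 0.0000000e+00  3.4400000e+02]] [array([0.6875, 0.5279]), array([ 0.67  , -0.0899]), array([ 0.3386, -0.0841]), array([0.3488, 0.5225])]
[ 0.5016  0.0238 -2.9389]
[[ 1.9  0.2]
 [ 0.1  0.9]
 [ 0.7 -2.7]
 [-3.6  0.4]
 [ 1.7  2.7]
 [ 0.2 -0.7]
 [ 3.3 -2.4]
 [-2.1 -1.8]
 [ 0.3  1.6]
 [-2.9 -2.9]]
handle_top [0.53   0.0297 0.146 ]
seat [0.4252 0.0081 0.008 ]
stop [0.4026 0.0035 0.046 ]
squeeze_point [0.5388 0.0315 0.12  ]
jar_vice [0.5016 0.0238 0.    ]
salt []
dropper [(array([ 0.4027, -0.2755,  0.    ]), 0.62), (array([ 0.5668, -0.3018,  0.    ]), 0.2)]
mug [(array([ 0.7055, -0.1195,  0.    ]), 0.87)]
timer [(array([ 0.6381, -0.4199,  0.    ]), 0.77), (array([0.5501, 0.0569, 0.    ]), 0.71)]
```

```bash
python3 - <<'E'
from h import *
im=cv2.imread("pics/top0.png"); 
print(im[225,205],im[300,235],im[215,210],im[260,228])
hs=cv2.cvtColor(im,cv2.COLOR_BGR2HSV)
m=((hs[...,0]>14)&(hs[...,0]<34)&(hs[...,2]>190)&(hs[...,1]>40)).astype(np.uint8); m[:,250:]=0;m[:,:178]=0;m[:200]=0;m[345:]=0
m=cv2.morphologyEx(m,cv2.MORPH_OPEN,np.ones((3,3)))
k,l,st,c=cv2.connectedComponentsWithStats(m); i=1+st[1:,4].argmax(); print(st[i])
hull=cv2.convexHull(np.argwhere(l>0)[:,::-1].astype(np.float32) if 0 else np.argwhere(l==i)[:,::-1].astype(np.float32))
W=np.array([atz("top",p[0],.008)[:2] for p in hull],np.float32)*1000
rc=cv2.minAreaRect(W); print(rc)
px=np.argwhere(l>0)[:,::-1]
big=cv2.resize(im[195:350,170:260],None,fx=4,fy=4,interpolation=cv2.INTER_CUBIC); 
b2=cv2.resize(cv2.imread("pics/scene0.png")[180:310,150:280],None,fx=4,fy=4,interpolation=cv2.INTER_CUBIC)
b2=cv2.copyMakeBorder(b2,0,600-520 if 0 else 100,0,0,cv2.BORDER_CONSTANT)[:600]
big=cv2.resize(big,(348,600)); 
o=np.zeros((600,800,3),np.uint8); o[:,:348]=big; o[:520,350:800]=b2[:520,:450]; cv2.imwrite("pics/crop1.png",o)
E
```

```text
[ 93 139 170] [159 240 238] [159 238 239] [162 242 238]
[ 182  207   64  129 2789]
((503.19207763671875, 19.288230895996094), (298.39117431640625, 95.50252532958984), 10.543596267700195)
```

View pics/crop1.png

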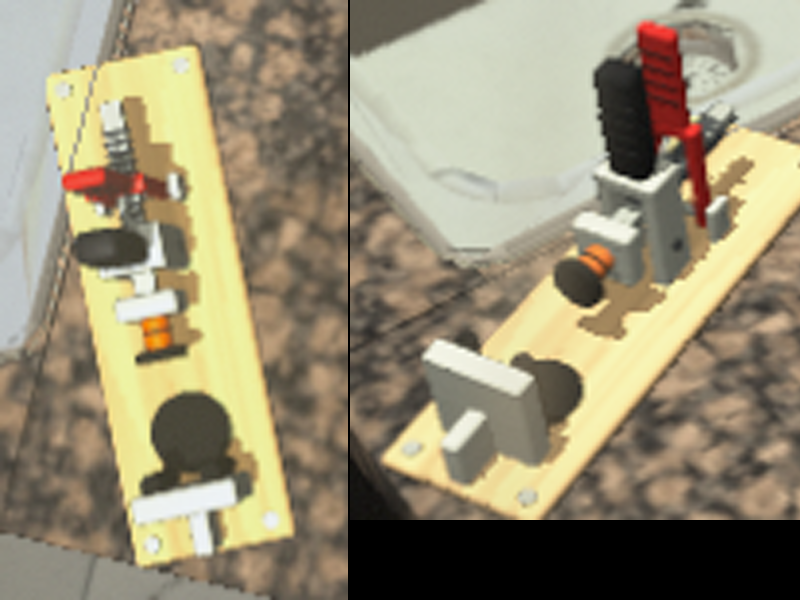

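Emit:
jog_arm(plan=[1, -40, -40, 0, 0, 0, -0.15, 1, -70, -90, 0, 0, 0, -0.3, 1, -100, -150, 0, 0, 0, -0.44, 1, -130, -205, 0, 0, 0, -0.44, 1, -160, -260, 0, 0, 0, -0.44, 1, -190, -315, 0, 0, 0, -0.44, 1, -220, -370, 0, 0, 0, -0.44, 1, -250, -425, 0, 0, 0, -0.44])

```text
time_s: 2.0
position: [0.2778, 0.0887, 0.2337]
orientation: [0.001, -0.098, 0.995, -0.0]
contact_force: [1.5, -0.6, 0.9]
width: 0.998
gripper_force: 0.0
```

The crop shows the mark centre at about (192,430), the jaw and pad well clear of it, and an orange stem with a dark ring. The base fit gives 298 x 95.5 mm, which matches the stated 300 x 96.

Emit:
jog_arm(plan=[1, -27, -55, 0, 0, 0, 0.012, 1, -52, -110, 0, 0, 0, 0.012, 1, -77, -165, 0, 0, 0, 0.012, 1, -102, -220, 0, 0, 0, 0.012, 1, -127, -275, 0, 0, 0, 0.012, 1, -152, -330, 0, 0, 0, 0.012, 1, -177, -385, 0, 0, 0, 0.012, 1, -202, -440, 0, 0, 0, 0.012])

```text
time_s: 3.0
position: [0.5624, -0.3036, 0.2331]
orientation: [0.0, -0.092, 0.996, 0.0]
contact_force: [0.2, -0.2, 1.3]
width: 1.002
gripper_force: 0.0
```

```bash
python3 - <<'E'
from h import *
for n in("top","scene"):
    im=read_camera(n)
    cv2.imwrite(f"pics/{n}1.png",im[:,:,::-1])
print("mark",atz("top",(219.7,306.1),.008))
# jar fit from scene cap rim/box: predicted cap-top ellipse & whole-jar box vs seen
for X in((.563,-.306),(.563,-.303),(.560,-.306)):
    a=np.linspace(0,6.28,60); c=np.c_[np.cos(a),np.sin(a)]
    P=np.r_[np.c_[c*.0225+X,0*a+.106],np.c_[c*.0225+X,0*a+.086],np.c_[c*.021+X,0*a]]
    for n in("top","scene"): 
        q=proj(n,P[:120]); q2=proj(n,P); print(n,X,q.min(0).round(1),q.max(0).round(1),"jar",q2.min(0).round(1),q2.max(0).round(1))
print([ (totool((.563,-.305,.1))[0]).round(1)], get_obs()["orientation"],get_obs()["position"])
E
```

```text
mark [0.42688784 0.0044829  0.008     ]
top (0.563, -0.306) [346.  229.5] [368.2 251.5] jar [344.  229.5] [368.2 252.9]
scene (0.563, -0.306) [350.2 262.3] [375.  287.5] jar [349.9 262.3] [375.  316.9]
top (0.563, -0.303) [344.6 229.6] [366.8 251.5] jar [342.7 229.6] [366.8 252.9]
scene (0.563, -0.303) [348.8 261.6] [373.6 286.8] jar [348.7 261.6] [373.6 316.2]
top (0.56, -0.306) [346.1 231. ] [368.2 252.9] jar [344. 231.] [368.2 254.2]
scene (0.56, -0.306) [349.2 263.2] [374.1 288.5] jar [349.1 263.2] [374.1 317.8]
[array([ -0.4,   1.7, 130.4])] [-5.53365942e-04 -9.01777523e-02  9.95925500e-01 -2.55921677e-04] [ 0.56307583 -0.3066869   0.23037816]
```

Emit:
jog_arm(plan=[1, 0, 0, 40, 0, 0, 0, 1, 0, 1, 90, 0, 0, 0, 1, 0, 1, 115, 0, 0, 0, 1, 0, 1, 129, 0, 0, 0, 1, 0, 1, 129, 0, 0, 0, -1, 0, 1, 129, 0, 0, 0, -1, 0, 1, 129, 0, 0, 0, -1, 0, 1, 129, 0, 0, 0], grip_force=30)

```text
time_s: 4.1
position: [0.5637, -0.304, 0.1082]
orientation: [0.003, -0.092, 0.996, -0.004]
contact_force: [-0.3, -3.1, 13.0]
width: 0.377
gripper_force: 6.7
```

Emit:
jog_arm(plan=[-1, 0, 0, 0, 0, 0, 0, -1, 0, 0, 0, 0, 0, 0])

```text
time_s: 4.35
position: [0.5663, -0.3063, 0.1123]
orientation: [0.006, -0.092, 0.996, -0.007]
contact_force: [-0.1, -3.0, 15.2]
width: 0.002
gripper_force: 8.1
```

```bash
python3 - <<'E'
from h import *
a=read_camera("scene")[200:350,290:450,::-1];b=read_camera("top")[150:300,280:440,::-1]
cv2.imwrite("pics/g1.png",np.hstack([cv2.resize(x,(400,375),interpolation=cv2.INTER_CUBIC) for x in(a,b)]))
E
```

```text
(no output)
```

View pics/g1.png

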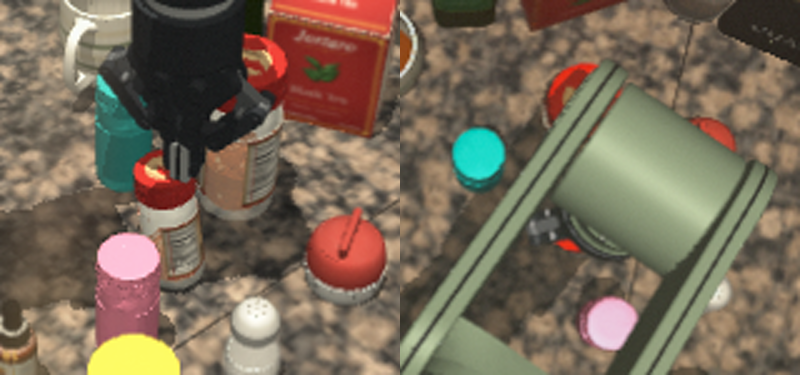

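```bash
python3 - <<'E'
from h import *
p=get_obs()["position"]; print(p)
for z in(.13,.115,.106,.1,.087): print(z,proj("scene",[[p[0],p[1],z]])[0])
from itertools import product
hs=cv2.cvtColor(read_camera("scene")[:,:,::-1].copy(),cv2.COLOR_BGR2HSV)
m=(((hs[...,0]<8)|(hs[...,0]>172))&(hs[...,1]>150)&(hs[...,2]>90)); m[:255]=0;m[290:]=0;m[:,:335]=0;m[:,375:]=0
y,x=np.nonzero(m);print(x.min(),x.max(),y.min(),y.max())
print([(np.round(q["rect"],1),round(q["score"],2)) for q in boxes_of("scene","spice_jar")])
E
```

```text
[ 0.56623134 -0.30610839  0.11228221]
0.13 [364.22854955 260.83293399]
0.115 [363.91439631 266.6272829 ]
0.106 [363.72820245 270.05036395]
0.1 [363.60502018 272.31048476]
0.087 [363.34069714 277.14814889]
343 367 260 283
[(array([322.6, 292.4, 353.6, 338.1]), 0.96), (array([325.3, 337.7, 363.6, 409.8]), 0.91), (array([345.4, 257.2, 371.8, 312.4]), 0.6), (array([368.8, 215.1, 408.8, 291.1]), 0.6), (array([324.4, 231.1, 351.3, 276.7]), 0.57)]
```

The fingers are shut on top of the cap's back right edge, tips near (363,271). The jar still stands, shifted about 15 mm in +y. I'll check the tool's height against the picture taken before the descent.

```bash
python3 - <<'E'
from h import *
im=cv2.imread("pics/scene1.png")
p=np.array([.563,-.3065,.2305]); ty=np.array([-.183,.983,0]); 
P=[]
for z in(-.025,-.012,.048):
    for s in(-.0425,0,.0425): P.append(p+ty*s+[0,0,z])
q=proj("scene",P); print(q.round(1))
c=cv2.resize(im[130:290,280:450],None,fx=4,fy=4,interpolation=cv2.INTER_CUBIC)[:600]
for a,co in zip(q,[(0,0,255)]*3+[(0,255,255)]*3+[(0,255,0)]*3): cv2.circle(c,tuple(int(v) for v in (a-[280,130])*4),4,co,-1)
cv2.imwrite("pics/g2.png",c)
print(get_obs()["qpos"])
E
```

```text
[[388.1 238.3]
 [365.  231. ]
 [342.5 223.8]
 [388.6 232.7]
 [365.3 225.3]
 [342.6 218.2]
 [391.  205.2]
 [366.7 197.9]
 [343.  190.9]]
[-6.28884192e-01  4.52572194e-01  1.48171510e+00 -2.23469566e-03
  1.18996364e+00 -2.38284804e+00]
```

View pics/g2.png

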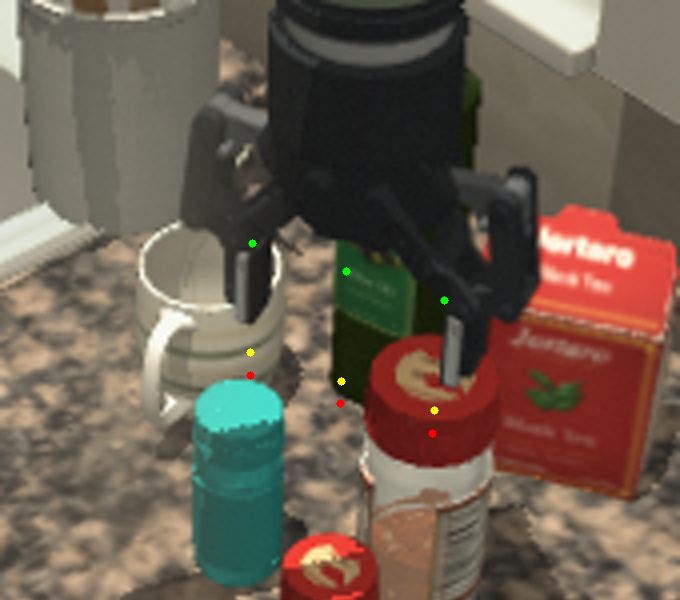

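The projected open fingertips (yellow) lie about 20 mm below the real ones, so the tool really stands about 19 mm higher than nominal. I'll rise, re-measure the jar, and grasp that much lower.

Emit:
jog_arm(plan=[-1, 0, 0, -30, 0, 0, 0, -1, 0, 0, -70, 0, 0, 0, 1, 0, 0, -110, 0, 0, 0, 1, 0, -60, -110, 0, 0, 0, 1, 0, -110, -110, 0, 0, 0, 1, 0, -110, -110, 0, 0, 0])

```text
time_s: 5.3
position: [0.5809, -0.4128, 0.2142]
orientation: [0.0, -0.09, 0.996, -0.001]
contact_force: [1.2, 0.4, 0.3]
width: 0.846
gripper_force: 0.0
```

```bash
cat > jarfit.py <<'E'
from h import *
from scipy.optimize import least_squares
def redbox(n,roi):
    im=read_camera(n); hs=cv2.cvtColor(im[:,:,::-1].copy(),cv2.COLOR_BGR2HSV)
    m=(((hs[...,0]<8)|(hs[...,0]>172))&(hs[...,1]>150)&(hs[...,2]>90)).astype(np.uint8)
    k=np.zeros_like(m); l,t,r,b=roi; k[t:b,l:r]=m[t:b,l:r]
    c,lab,st,ce=cv2.connectedComponentsWithStats(k); i=1+st[1:,4].argmax(); s=st[i]
    return im,np.array([s[0],s[1],s[0]+s[2]-1,s[1]+s[3]-1],float)
def fit(boxes,x0,zb=0.):
    a=np.linspace(0,2*np.pi,90); c=np.c_[np.cos(a),np.sin(a)]*.0225
    def res(v):
        o=[]
        for n,b in boxes.items():
            q=proj(n,np.r_[np.c_[c+v,0*a+.106+zb],np.c_[c+v,0*a+.086+zb]]); o.append(np.r_[q.min(0),q.max(0)]-b)
        return np.concatenate(o)
    s=least_squares(res,x0); return s.x,s.fun
E
python3 - <<'E'
from jarfit import *
i1,b1=redbox("scene",(335,250,385,300)); i2,b2=redbox("top",(325,222,380,262))
for B in({"scene":b1},{"top":b2},{"scene":b1,"top":b2}):
    x,f=fit(B,(.563,-.3)); print(B,x.round(4),f.round(1))
print(get_obs()["position"],get_obs()["orientation"],get_obs()["contact_force"])
c=np.hstack([cv2.resize(i1[170:320,300:460],(400,375)),cv2.resize(i2[150:300,280:440],(400,375))]); cv2.imwrite("pics/g3.png",c[:,:,::-1])
E
```

```text
{'scene': array([350., 264., 373., 288.])} [ 0.5596 -0.3059] [-1.  -0.7  0.9  0.6]
{'top': array([348., 233., 369., 253.])} [ 0.5577 -0.3088] [-0.6 -1.   0.6  1. ]
{'scene': array([350., 264., 373., 288.]), 'top': array([348., 233., 369., 253.])} [ 0.5583 -0.3074] [-0.7  0.1  1.2  1.4 -1.3 -1.3 -0.1  0.7]
[ 0.58112233 -0.40912714  0.21406628] [-9.09746897e-07 -9.15050377e-02  9.95804537e-01  3.90107946e-04] [-0.13809175  0.69376764 -0.33623795]
```

View pics/g3.png

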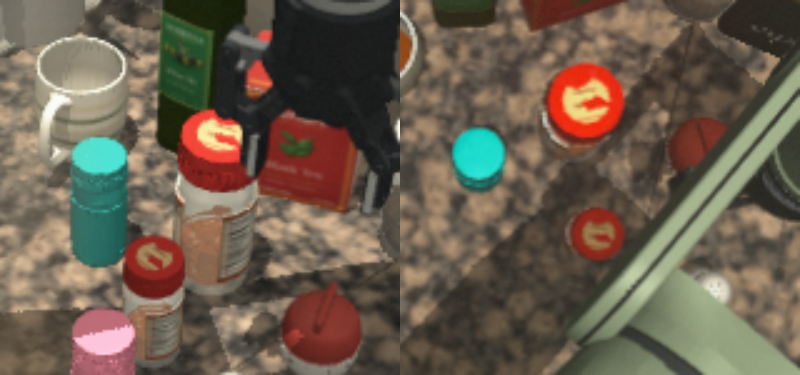

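```bash
python3 - <<'E'
from h import *
for z in(.1,.14,.17,.2): print(z,atz("top",(338,241),z).round(3), "line at jar+.05ty:",np.array([.566-.0092,-.306+.049]))
# tips now: scene crop (250,170)&(370,208) -> px
tips=[(300+252/2.5,170+172/2.5),(300+372/2.5,170+210/2.5)]
for t in tips:
    print(t,[atz("scene",t,z).round(3) for z in(.18,.19,.2,.21,.22,.23)])
E
```

```text
0.1 [ 0.563 -0.266  0.1  ] line at jar+.05ty: [ 0.5568 -0.257 ]
0.14 [ 0.56  -0.263  0.14 ] line at jar+.05ty: [ 0.5568 -0.257 ]
0.17 [ 0.557 -0.262  0.17 ] line at jar+.05ty: [ 0.5568 -0.257 ]
0.2 [ 0.555 -0.26   0.2  ] line at jar+.05ty: [ 0.5568 -0.257 ]
(400.8, 238.8) [array([ 0.607, -0.354,  0.18 ]), array([ 0.597, -0.359,  0.19 ]), array([ 0.588, -0.364,  0.2  ]), array([ 0.578, -0.368,  0.21 ]), array([ 0.569, -0.373,  0.22 ]), array([ 0.559, -0.378,  0.23 ])]
(448.8, 254.0) [array([ 0.623, -0.44 ,  0.18 ]), array([ 0.613, -0.444,  0.19 ]), array([ 0.604, -0.447,  0.2  ]), array([ 0.594, -0.451,  0.21 ]), array([ 0.584, -0.455,  0.22 ]), array([ 0.574, -0.459,  0.23 ])]
```

Both cameras agree the tool's x and y are right. With the gripper open the tips are at roughly the TCP height, so the fingers reach about 15 mm less than nominal. The jar has settled upright at (0.558, -0.307).

Emit:
jog_arm(plan=[1, 4, 55, 0, 0, 0, 0, 1, 4, 106, 0, 0, 0, 0, 1, 4, 106, 45, 0, 0, 0, 1, 4, 106, 90, 0, 0, 0, 1, 4, 106, 115, 0, 0, 0, 1, 4, 106, 133, 0, 0, 0, 1, 4, 106, 133, 0, 0, 0, 1, 4, 106, 133, 0, 0, 0])

```text
time_s: 6.4
position: [0.559, -0.3059, 0.0828]
orientation: [0.001, -0.092, 0.996, -0.001]
contact_force: [-0.1, -0.3, 0.9]
width: 1.0
gripper_force: 0.0
```

Emit:
jog_arm(plan=[-1, 0, 0, 0, 0, 0, 0, -1, 0, 0, 0, 0, 0, 0, -1, 0, 0, 0, 0, 0, 0, -1, 0, 0, 0, 0, 0, 0])

```text
time_s: 6.9
position: [0.5586, -0.3061, 0.0823]
orientation: [0.001, -0.092, 0.996, -0.001]
contact_force: [-0.5, -0.5, 3.8]
width: 0.508
gripper_force: 30.5
```

Gripped at 43 mm. Next I lift and carry the jar to just above the seat.

Emit:
jog_arm(plan=[-1, 0, 0, -40, 0, 0, 0, -1, 0, 0, -90, 0, 0, 0, -1, 5, 30, -120, 0, 0, 0, -1, 17, 80, -120, 0, 0, 0, -1, 28, 135, -120, 0, 0, 0, -1, 40, 190, -120, 0, 0, 0, -1, 51, 245, -120, 0, 0, 0, -1, 62, 295, -120, 0, 0, 0])

```text
time_s: 7.9
position: [0.4414, -0.025, 0.2004]
orientation: [-0.001, -0.092, 0.996, 0.0]
contact_force: [0.5, 1.1, -0.5]
width: 0.51
gripper_force: 31.4
```

Emit:
jog_arm(plan=[-1, 7, 36, 0, 0, 0, 0, -1, 7, 36, 30, 0, 0, 0, -1, 7, 36, 70, 0, 0, 0, -1, 7, 36, 90, 0, 0, 0, -1, 7, 36, 90, 0, 0, 0])

```text
time_s: 8.52
position: [0.427, 0.0078, 0.109]
orientation: [-0.003, -0.092, 0.996, 0.001]
contact_force: [0.1, 0.6, -1.2]
width: 0.509
gripper_force: 31.2
```

```bash
python3 - <<'E'
from jarfit import *
i1=read_camera("scene");i2=read_camera("top")
c=np.hstack([cv2.resize(i1[160:310,130:290],(400,375)),cv2.resize(i2[195:345,150:310],(400,375))]); cv2.imwrite("pics/g4.png",c[:,:,::-1])
for _ in range(2): o=get_obs(); print(o["position"],o["width"])
# predicted jar underside outline in scene for jar bottom at reading-based z
for zb in (.03,.04): print(proj("scene",[[.4295,.0056,zb],[.4295,.0056,zb+.106]]).round(1))
E
```

```text
[0.4296756  0.00723111 0.11145395] 0.5119228788978528
[0.4296756  0.00723111 0.11145395] 0.5119228788978528
[[197.  269.5]
 [188.3 231. ]]
[[196.2 266.1]
 [187.5 227.1]]
```

View pics/g4.png

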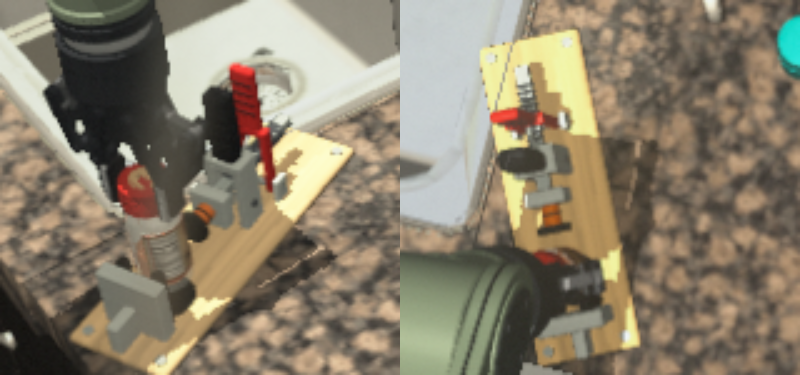

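The jar hangs over the mark between the pad (205,215 in the crop) and the posts, with about 20 mm left to go down.

Emit:
jog_arm(plan=[-1, 0, 0, 10, 0, 0, 0, -1, 0, 0, 17, 0, 0, 0, -1, 0, 0, 20, 0, 0, 0, -1, 0, 0, 20, 0, 0, 0])

```text
time_s: 9.12
position: [0.4293, 0.0073, 0.0909]
orientation: [-0.0, -0.092, 0.996, 0.0]
contact_force: [-0.3, -0.6, -1.1]
width: 0.509
gripper_force: 31.3
```

Emit:
jog_arm(plan=[-1, 0, 0, 1, 0, 0, 0, -1, 0, 0, 2, 0, 0, 0, -1, 0, 0, 2, 0, 0, 0])

```text
time_s: 9.5
position: [0.4304, 0.0072, 0.0902]
orientation: [0.001, -0.092, 0.996, -0.0]
contact_force: [-2.1, 0.7, 4.8]
width: 0.507
gripper_force: 31.8
```

Emit:
jog_arm(plan=[0.2, 0, 0, 0, 0, 0, 0, 0.6, 0, 0, 0, 0, 0, 0, 0.8, 0, 0, 0, 0, 0, 0, 0.8, 0, 0, -40, 0, 0, 0, 0.8, 0, 0, -90, 0, 0, 0, 0.8, 0, 0, -130, 0, 0, 0, 0.8, -30, -60, -130, 0, 0, 0, 0.8, -30, -110, -130, 0, 0, 0])

```text
time_s: 10.5
position: [0.4812, -0.0965, 0.2205]
orientation: [0.002, -0.093, 0.996, -0.001]
contact_force: [1.0, 0.2, -0.1]
width: 0.902
gripper_force: 0.0
```

```bash
python3 - <<'E'
from jarfit import *
i1,b1=redbox("scene",(165,205,212,262)); i2,b2=redbox("top",(203,285,245,330))
c=np.hstack([cv2.resize(i1[160:310,130:290],(400,375)),cv2.resize(i2[195:345,150:310],(400,375))]); cv2.imwrite("pics/g5.png",c[:,:,::-1])
a=np.radians(-169.46); M=np.array([[np.cos(a),np.sin(a)],[-np.sin(a),np.cos(a)]])
for B in({"scene":b1},{"top":b2},{"scene":b1,"top":b2}):
    x,f=fit(B,(.4295,.006),.008); print(B,x.round(4),f.round(1),"vice mm",(1000*M@(x-[.5032,.0193])).round(1))
o=get_obs();print(o["position"],o["orientation"],o["qpos"])
E
```

```text
Traceback (most recent call last):
  File "jarfit.py", line 7, in redbox
    c,lab,st,ce=cv2.connectedComponentsWithStats(k); i=1+st[1:,4].argmax(); s=st[i]
                                                         ~~~~~~~~~~~~~~~^^
ValueError: attempt to get argmax of an empty sequence
```

Emit:
jog_arm(plan=[0.8, -10, 15, 0, 0, 0, 0.18, 0.8, -20, 30, 0, 0, 0, 0.36, 0.8, -30, 45, 0, 0, 0, 0.54, 0.8, -40, 60, 0, 0, 0, 0.72, 0.8, -50, 75, 0, 0, 0, 0.9, 0.8, -60, 90, 0, 0, 0, 1.08, 0.8, -70, 100, 0, 0, 0, 1.26, 0.8, -80, 110, 0, 0, 0, 1.44])

```text
time_s: 11.6
position: [0.5372, 0.0286, 0.2186]
orientation: [-0.001, 0.59, 0.808, -0.0]
contact_force: [-0.5, -0.4, 0.1]
width: 0.902
gripper_force: 0.0
```

Emit:
jog_arm(plan=[1, 0, 0, 0, 0, 0, 0.13, 1, 0, 0, 0, 0, 0, 0.13])

```text
time_s: 11.85
position: [0.5371, 0.0281, 0.2187]
orientation: [-0.001, 0.638, 0.77, -0.0]
contact_force: [-0.1, -0.0, -0.0]
width: 1.002
gripper_force: 0.0
```

```bash
python3 - <<'E'
from jarfit import *
i1=read_camera("scene");i2=read_camera("top")
c=np.hstack([cv2.resize(i1[160:310,130:290],(400,375)),cv2.resize(i2[195:345,150:310],(400,375))]); cv2.imwrite("pics/g5.png",c[:,:,::-1])
o=get_obs();q=o["orientation"];print(o["position"],q,o["qpos"].round(2), "yaw ty",2*np.degrees(np.arctan2(q[2],q[1]))-90, totool((.5406,.0263,.112))[0].round(1))
a=np.radians(-169.46); M=np.array([[np.cos(a),np.sin(a)],[-np.sin(a),np.cos(a)]])
for n,roi in(("scene",(165,205,212,262)),("top",(203,285,245,330))):
  try:
    b=redbox(n,roi)[1]; x,f=fit({n:b},(.4295,.006),.008); print(n,b,x.round(4),f.round(1),"vice mm",(1000*M@(x-[.5032,.0193])).round(1))
  except Exception as e: print(n,e)
E
```

```text
[0.53724129 0.02775122 0.21886241] [-3.49948840e-04  6.37912954e-01  7.70108378e-01 -1.66053269e-04] [-0.11  0.14  1.65  0.    1.35 -0.3 ] yaw ty 10.72725455156207 [ -2.1   3.1 106.9]
scene [182. 234. 184. 243.] [0.4306 0.0292] [-11.2  -7.5  11.3   6.6] vice mm [ 69.6 -23.1]
top [203. 294. 219. 315.] [0.437  0.0018] [-3.9 -0.7  3.9  0.7] vice mm [68.3  5. ]
```

View pics/g5.png

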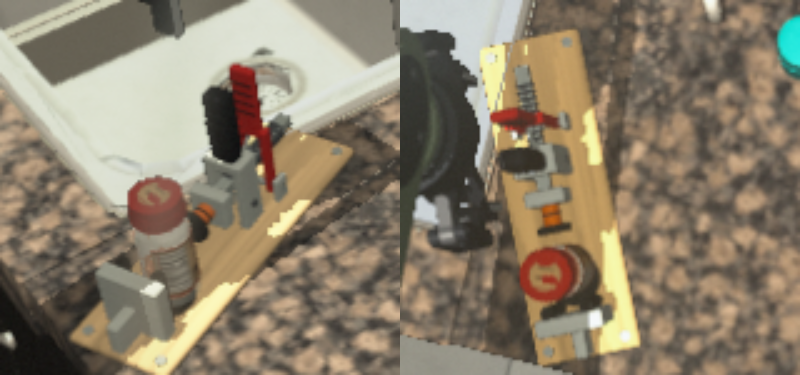

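The jar stands upright on the mark, let go. Its cap is at (549,274) in the top half of the crop, between pad and posts, with the trigger and handle free behind it. Next I compute where the cap is.

```bash
python3 - <<'E'
import jarfit
from jarfit import *
c=cv2.imread("pics/g5.png"); hs=cv2.cvtColor(c,cv2.COLOR_BGR2HSV)
m=(((hs[...,0]<10)|(hs[...,0]>170))&(hs[...,1]>110)&(hs[...,2]>50)).astype(np.uint8)
a=np.radians(-169.46); M=np.array([[np.cos(a),np.sin(a)],[-np.sin(a),np.cos(a)]]); B={}
for n,(l,t,r,b),off in(("scene",(110,165,200,250),(0,130,160)),("top",(510,235,600,315),(400,150,195))):
    k=np.zeros_like(m);k[t:b,l:r]=m[t:b,l:r]; cc,_,st,_=cv2.connectedComponentsWithStats(cv2.morphologyEx(k,cv2.MORPH_OPEN,np.ones((5,5)))); s=st[1+st[1:,4].argmax()]
    bx=np.array([s[0],s[1],s[0]+s[2],s[1]+s[3]],float); bx=(bx-[off[0],0,off[0],0])/2.5+[off[1],off[2]]*2-.5
    B[n]=bx; x,f=fit({n:bx},(.4295,.006),.008); print(n,bx.round(1),f.round(1),(1000*M@(x-[.5032,.0193])).round(1))
x,f=fit(B,(.4295,.006),.008); print((1000*M@(x-[.5032,.0193])).round(1))
E
```

```text
scene [181.1 231.5 203.5 251.9] [-1.1 -1.5  1.1  1.4] [70.  -0.3]
top [197.1 293.7 220.3 314.9] [-0.3 -0.6  0.3  0.6] [66.9  0.4]
[68.3 -0.2]
```

The jar stands at vice x ≈ 69, y ≈ 0, which is inside the window. I go down over handle and trigger and make the first squeeze.

Emit:
jog_arm(plan=[1, -2, 3, 40, 0, 0, 0, 1, -2, 3, 80, 0, 0, 0, 1, -2, 3, 107, 0, 0, 0, 1, -2, 3, 107, 0, 0, 0, -1, -2, 3, 107, 0, 0, 0, -1, -2, 3, 107, 0, 0, 0, -1, -2, 3, 107, 0, 0, 0, -1, -2, 3, 107, 0, 0, 0], grip_force=30)

```text
time_s: 13.05
position: [0.5404, 0.0252, 0.1155]
orientation: [0.0, 0.639, 0.77, -0.001]
contact_force: [-10.4, -1.9, 15.7]
width: 0.411
gripper_force: 32.2
```

Emit:
jog_arm(plan=[-1, 0, 0, 0, 0, 0, 0, -1, 0, 0, 0, 0, 0, 0])

```text
time_s: 13.3
position: [0.5404, 0.0252, 0.1155]
orientation: [0.0, 0.639, 0.77, -0.001]
contact_force: [-10.2, -1.7, 14.5]
width: 0.413
gripper_force: 31.9
```

```bash
cat > look.py <<'E'
import sys
from h import *
t=sys.argv[1]; i1=read_camera("scene");i2=read_camera("top")
c=np.hstack([cv2.resize(i1[160:310,130:290],(400,375)),cv2.resize(i2[195:345,150:310],(400,375))]); cv2.imwrite(f"pics/{t}.png",c[:,:,::-1])
# orange stem pixels per camera, and pad/jaw
for n,im in(("scene",i1),("top",i2)):
    hs=cv2.cvtColor(im[:,:,::-1].copy(),cv2.COLOR_BGR2HSV); m=(hs[...,0]>7)&(hs[...,0]<18)&(hs[...,1]>190)&(hs[...,2]>70); m[:, :175]=0;m[:,260:]=0;m[:200]=0;m[320:]=0
    y,x=np.nonzero(m); print(n,len(x),(x.min(),x.max(),y.min(),y.max(),x.mean().round(1),y.mean().round(1)) if len(x) else "")
E
python3 look.py h1
```

```text
scene 0 
top 43 (np.int64(207), np.int64(213), np.int64(278), np.int64(286), np.float64(210.1), np.float64(281.8))
```

Emit:
jog_arm(plan=[0.5, 0, 0, 0, 0, 0, 0, 0.5, 0, 0, 0, 0, 0, 0, 0.5, 0, 0, 0, 0, 0, 0, 0.5, 0, 0, 0, 0, 0, 0])

```text
time_s: 13.9
position: [0.5405, 0.0261, 0.1118]
orientation: [-0.001, 0.639, 0.769, -0.0]
contact_force: [-0.4, -0.9, -0.4]
width: 0.754
gripper_force: 0.0
```

```bash
cat > stem.py <<'E'
from h import *
a=np.radians(-169.46); M=np.array([[np.cos(a),np.sin(a)],[-np.sin(a),np.cos(a)]])
def stem(im):
    "profile of orange along vice x (mm) rectified on plane z=.046"
    xs=np.arange(-20,70,.5); ys=np.arange(-6,6.1,1); G=np.array([[x,y] for x in xs for y in ys])/1000
    W=G@M+[.5032,.0193]; P=proj("top",np.c_[W,np.full(len(W),.053)]).astype(np.float32)
    s=cv2.remap(im,P[:,0].reshape(len(xs),-1),P[:,1].reshape(len(xs),-1),cv2.INTER_LINEAR)
    hs=cv2.cvtColor(s[:,:,::-1].copy(),cv2.COLOR_BGR2HSV)
    o=((hs[...,0]>5)&(hs[...,0]<19)&(hs[...,1]>170)).mean(1); v=xs[o>.25]; return (v.min(),v.max(),len(v)/2) if len(v) else None
if __name__=="__main__":
    print("start",stem(cv2.imread("pics/top0.png")[:,:,::-1].copy()),"now",stem(read_camera("top")))
E
python3 stem.py
```

```text
start (np.float64(9.5), np.float64(26.5), 17.5) now (np.float64(11.0), np.float64(59.0), 19.0)
```

```bash
sed -i 's/v=xs\[o>.25\]/v=xs[(o>.25)\&(xs<50)]/' stem.py; python3 stem.py
```

```text
start (np.float64(9.5), np.float64(26.5), 17.5) now (np.float64(11.5), np.float64(29.0), 18.0)
```

Emit:
jog_arm(plan=[-1, 0, 0, 0, 0, 0, 0, -1, 0, 0, 0, 0, 0, 0, -1, 0, 0, 0, 0, 0, 0, -1, 0, 0, 0, 0, 0, 0, 0.5, 0, 0, 0, 0, 0, 0, 0.5, 0, 0, 0, 0, 0, 0, 0.5, 0, 0, 0, 0, 0, 0, 0.5, 0, 0, 0, 0, 0, 0])

```text
time_s: 15.0
position: [0.5404, 0.026, 0.1116]
orientation: [-0.001, 0.639, 0.769, -0.001]
contact_force: [0.4, -0.8, -0.4]
width: 0.749
gripper_force: 0.0
```

```bash
python3 stem.py
```

```text
start (np.float64(9.5), np.float64(26.5), 17.5) now (np.float64(17.0), np.float64(34.5), 18.0)
```

Emit:
jog_arm(plan=[-1, 0, 0, 0, 0, 0, 0, -1, 0, 0, 0, 0, 0, 0, -1, 0, 0, 0, 0, 0, 0, -1, 0, 0, 0, 0, 0, 0])

```text
time_s: 15.55
position: [0.5404, 0.0257, 0.1148]
orientation: [-0.0, 0.639, 0.769, -0.001]
contact_force: [-10.1, -0.9, 16.9]
width: 0.414
gripper_force: 31.8
```

```bash
python3 stem.py
```

```text
start (np.float64(9.5), np.float64(26.5), 17.5) now (np.float64(23.0), np.float64(39.5), 17.0)
```

Emit:
jog_arm(plan=[0.5, 0, 0, 0, 0, 0, 0, 0.5, 0, 0, 0, 0, 0, 0, 0.5, 0, 0, 0, 0, 0, 0, 0.5, 0, 0, 0, 0, 0, 0])

```text
time_s: 16.1
position: [0.5404, 0.026, 0.1116]
orientation: [-0.001, 0.639, 0.769, -0.001]
contact_force: [-0.3, -0.5, 0.6]
width: 0.751
gripper_force: 0.0
```

```bash
python3 stem.py
```

```text
start (np.float64(9.5), np.float64(26.5), 17.5) now (np.float64(23.0), np.float64(39.5), 17.0)
```

Emit:
jog_arm(plan=[-1, 0, 0, 0, 0, 0, 0, -1, 0, 0, 0, 0, 0, 0, -1, 0, 0, 0, 0, 0, 0, -1, 0, 0, 0, 0, 0, 0])

```text
time_s: 16.65
position: [0.5404, 0.0257, 0.1149]
orientation: [-0.0, 0.639, 0.769, -0.001]
contact_force: [-9.8, -0.9, 16.3]
width: 0.413
gripper_force: 32.0
```

```bash
python3 stem.py; python3 -c "
from cell import *
print(get_obs()['width'])"
```

```text
start (np.float64(9.5), np.float64(26.5), 17.5) now (np.float64(29.0), np.float64(46.0), 17.5)
0.41361249427129265
```

Emit:
jog_arm(plan=[0.5, 0, 0, 0, 0, 0, 0, 0.5, 0, 0, 0, 0, 0, 0, 0.5, 0, 0, 0, 0, 0, 0, 0.5, 0, 0, 0, 0, 0, 0, -1, 0, 0, 0, 0, 0, 0, -1, 0, 0, 0, 0, 0, 0, -1, 0, 0, 0, 0, 0, 0, -1, 0, 0, 0, 0, 0, 0])

```text
time_s: 17.7
position: [0.5404, 0.0257, 0.1148]
orientation: [-0.0, 0.639, 0.769, -0.001]
contact_force: [-10.2, -0.1, 16.6]
width: 0.415
gripper_force: 31.8
```

```bash
sed -i 's/xs<50/xs<57/' stem.py; python3 stem.py
```

```text
start (np.float64(9.5), np.float64(26.5), 17.5) now (np.float64(34.5), np.float64(49.5), 15.5)
```

Emit:
jog_arm(plan=[0.5, 0, 0, 0, 0, 0, 0, 0.5, 0, 0, 0, 0, 0, 0, 0.5, 0, 0, 0, 0, 0, 0, 0.5, 0, 0, 0, 0, 0, 0, -1, 0, 0, 0, 0, 0, 0, -1, 0, 0, 0, 0, 0, 0, -1, 0, 0, 0, 0, 0, 0, -1, 0, 0, 0, 0, 0, 0])

```text
time_s: 18.75
position: [0.5404, 0.0258, 0.115]
orientation: [-0.0, 0.639, 0.769, -0.001]
contact_force: [-8.6, -0.7, 17.3]
width: 0.416
gripper_force: 31.3
```

```bash
python3 stem.py; python3 look.py h2
```

```text
start (np.float64(9.5), np.float64(26.5), 17.5) now (np.float64(40.5), np.float64(49.5), 9.5)
scene 0 
top 24 (np.int64(210), np.int64(215), np.int64(291), np.int64(295), np.float64(212.5), np.float64(292.8))
```

View pics/h2.png

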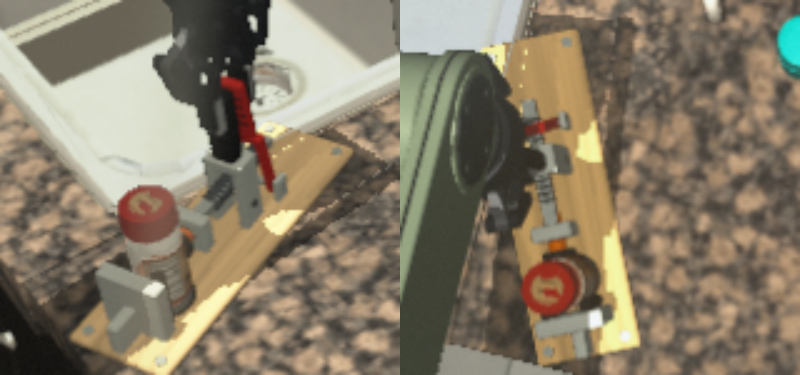

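The jar now stands against the posts, cap at (550,289) in the crop, with a short piece of orange stem showing between jaw and jar. I measure the pad's thickness and the jar's place to work out how far the stem is in.

```bash
python3 - <<'E'
from stem import *
xs=np.arange(0,50,.5); 
def prof(im,z,ys):
    G=np.array([[x,y] for x in xs for y in ys])/1000; W=G@M+[.5032,.0193]
    P=proj("top",np.c_[W,np.full(len(W),z)]).astype(np.float32)
    return cv2.remap(im,P[:,0].reshape(len(xs),-1),P[:,1].reshape(len(xs),-1),cv2.INTER_LINEAR)
im=cv2.imread("pics/top0.png")
for z,ys in((.046,[-10,-9]),(.046,[9,10]),(.055,[-3,0,3])):
    g=prof(im,z,ys).astype(int).sum(2).mean(1); print(z,ys,list(zip(xs[40:80:2],g[40:80:2].astype(int))))
from jarfit import fit
c=cv2.imread("pics/h2.png"); hs=cv2.cvtColor(c,cv2.COLOR_BGR2HSV)
m=(((hs[...,0]<10)|(hs[...,0]>170))&(hs[...,1]>110)&(hs[...,2]>50)).astype(np.uint8); B={}
for n,(l,t,r,b),off in(("scene",(110,165,200,250),(0,130,160)),("top",(510,248,600,325),(400,150,195))):
    k=np.zeros_like(m);k[t:b,l:r]=m[t:b,l:r]; cc,_,st,_=cv2.connectedComponentsWithStats(cv2.morphologyEx(k,cv2.MORPH_OPEN,np.ones((5,5)))); s=st[1+st[1:,4].argmax()]
    bx=np.array([s[0],s[1],s[0]+s[2],s[1]+s[3]],float); bx=(bx-[off[0],0,off[0],0])/2.5+[off[1],off[2]]*2-.5
    x,f=fit({n:bx},(.4295,.006),.008); print(n,bx.round(1),f.round(1),(1000*M@(x-[.5032,.0193])).round(1))
E
```

```text
0.046 [-10, -9] [(np.float64(20.0), np.int64(502)), (np.float64(21.0), np.int64(493)), (np.float64(22.0), np.int64(482)), (np.float64(23.0), np.int64(465)), (np.float64(24.0), np.int64(437)), (np.float64(25.0), np.int64(404)), (np.float64(26.0), np.int64(347)), (np.float64(27.0), np.int64(279)), (np.float64(28.0), np.int64(224)), (np.float64(29.0), np.int64(210)), (np.float64(30.0), np.int64(203)), (np.float64(31.0), np.int64(241)), (np.float64(32.0), np.int64(281)), (np.float64(33.0), np.int64(359)), (np.float64(34.0), np.int64(449)), (np.float64(35.0), np.int64(524)), (np.float64(36.0), np.int64(571)), (np.float64(37.0), np.int64(603)), (np.float64(38.0), np.int64(604)), (np.float64(39.0), np.int64(606))]
0.046 [9, 10] [(np.float64(20.0), np.int64(389)), (np.float64(21.0), np.int64(389)), (np.float64(22.0), np.int64(394)), (np.float64(23.0), np.int64(390)), (np.float64(24.0), np.int64(373)), (np.float64(25.0), np.int64(352)), (np.float64(26.0), np.int64(297)), (np.float64(27.0), np.int64(236)), (np.float64(28.0), np.int64(213)), (np.float64(29.0), np.int64(196)), (np.float64(30.0),
[... 479 characters left out ...]
t64(411)), (np.float64(24.0), np.int64(401)), (np.float64(25.0), np.int64(385)), (np.float64(26.0), np.int64(336)), (np.float64(27.0), np.int64(276)), (np.float64(28.0), np.int64(230)), (np.float64(29.0), np.int64(208)), (np.float64(30.0), np.int64(205)), (np.float64(31.0), np.int64(215)), (np.float64(32.0), np.int64(266)), (np.float64(33.0), np.int64(353)), (np.float64(34.0), np.int64(445)), (np.float64(35.0), np.int64(528)), (np.float64(36.0), np.int64(584)), (np.float64(37.0), np.int64(605)), (np.float64(38.0), np.int64(605)), (np.float64(39.0), np.int64(604))]
scene [177.1 234.7 198.3 256.3] [-1.8 -1.   1.8  0.9] [82.8 -2.2]
top [197.5 298.1 221.1 321.3] [-0.1  0.4  0.1 -0.3] [78.2 -0.6]
```

The pad disc is about 6.7 mm thick, so the stem is pushed in about 5.3 mm. Counting the jaw travel from the start gives the same figure. That is inside 3–13 mm, and another 6 mm pump would come near the limit, so I hold the squeeze here and hand in.

Emit:
jog_arm(plan=[-1, 0, 0, 0, 0, 0, 0, -1, 0, 0, 0, 0, 0, 0, -1, 0, 0, 0, 0, 0, 0, -1, 0, 0, 0, 0, 0, 0])

```text
time_s: 19.4
position: [0.5404, 0.0257, 0.1149]
orientation: [-0.0, 0.639, 0.769, -0.001]
contact_force: [-9.3, -0.2, 15.9]
width: 0.419
gripper_force: 31.2
```

```bash
python3 -c "
from stem import *
print(stem(read_camera('top')),get_obs()['width'])
print(close_job())"
```

```text
(np.float64(40.5), np.float64(49.5), 9.5) 0.42106788861480965
the job is handed in; nothing more can be done
None
```

I handed in the job with the jar upright against the posts, the pad stem pushed in about 5 mm by my measurement (a third of its 16 mm, within 3–13), and the trigger held squeezed; no verdict came back, and my first grasp closed on the cap and tilted the jar before it settled upright again.

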